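# Feed the box cover past the drill jig's spring stop

### The job

In the drill jig, press the sprung stop bar fully down with the closed fingertips just behind the box cover and, keeping it held down all the way, push the cover along its rails past the stop until it is fully home against the end block; then let the bar come fully up behind it and move clear. Only press and push: leave the cover lying flat on its rails, never pick it up, and leave the fittings around the jig alone.

Things in the scene. Friction and masses are not known exactly. Their poses are not given: they have to be found in the camera images.
- jig: Fixed drill jig, base 345 x 96 x 6 mm (x -207 to +138). Origin: on the surface, centre line, below the stop teeth. x axis = feed direction, level, towards the robot's left within 25 degrees; z up. Rails carry the cover at z 30, x -145 to +114, slot between them 50 wide; guide walls outside them up to z 36, 69 apart, 10 thick. Open at -x. All sizes here in mm.
- home_face (a point): Point on the end block's face that the cover's front edge must reach: jig x +113 mm, centre line, z 35 mm; axes as the jig's. The block is 89 mm wide and 45 mm high; on it a 34 mm wide drill bush arm reaches back over the rails to jig x +73 mm, at z 58 to 74 mm.
- cover: Plain grey steel box cover, 104 x 66 x 10 mm, about 80 g, loose, flat on the rails. Origin: centre of the underside (jig z 30 mm); x axis = its length, along jig x. Starts with origin at jig x -59 to -86 mm, front edge 3 to 30 mm short of the teeth. Home: origin at jig x +61 mm, rear edge at +9 mm, 5 mm past the teeth.
- stop_bar (a joint): How far the sprung stop bar is pressed straight down: 0 up (rest), 0.014 m fully down; about 3 N to start, 7 N fully down. Flat steel strip 230 x 48 x 8 mm between the rails, jig x -200 to +30 mm, top at z 28 mm when up. Press it anywhere on its top; fingertips can slide along it. Keep it more than 10 mm down while the cover is over the teeth.
- bar_end (a point): Middle of the bar's open end, on its top surface: jig x -200 mm, z 28 mm when up; moves with the bar. From here to the cover's rear edge the strip lies bare (62 to 89 mm at the start), grooved across its first 45 mm.
- tooth_line (a point): Centre line point midway between the bar's two stop teeth, level with their tops: jig x 0, z 38 mm when up; moves with the bar. The teeth stand at jig x -4 to +4 mm, 22.5 to 32 mm either side of the centre line (45 mm clear between them for the fingers). Up, they block the cover; from 8 mm down they are below its underside.
- octagon: Bystander: grey octagonal junction box, 65 x 65 x 38 mm, standing on the surface beyond the end block. Origin: centre of its underside.
- coupling: Bystander: dark iron pipe coupling, 44 mm across, 41 mm high, standing on the surface on the far side of the jig. Origin: centre of its underside.
- tape: Bystander: roll of thread seal tape, 49 mm across, 14 mm high, lying on the near side of the jig. Origin: centre of its underside.
There are look-alikes about, which are no part of the job. There is more than one size of the cover; the one meant has the size given above.

How it is judged:
By the outcome, as a careful person would: the job done as asked, in the order asked, and still so for the second after the job is handed in, with the robot touching nothing.
It also fails if it takes over 40 s, if anything falls off the work surface, if the arm or the gripper's body presses on something with over 40 N, if the wrist force passes 120 N, or if a joint passes its speed limit or range.

### The arm

A 6-joint arm with a two-finger parallel gripper is mounted at the origin on a cart in front of the work surface, level with it; the furniture and walls round the work are solid. World frame = base frame: x ahead of the robot, y to its left, z up, the work surface at z = 0. Lengths are in mm, angles in rad, forces in N, time in s.
With the tool pointing down it reaches from about 350 to 975 mm from the base axis. Payload 7.1 kg.
Tool frame: the origin (TCP) lies on the front face of the gripper's body, between the roots of the fingers; the fingertips stand 80 mm ahead of it and the grasp point (between the pads) lies 61 mm ahead of it (env.tips_ahead is the distance from the TCP to the fingertips, in mm); z points along the fingers, y is the direction in which the jaws open and shut (so a half turn about z gives the same grasp; the last joint's range is limited). The gripper opens to 88 mm and grips with 3 to 60 N. Pads are 20 mm wide; open, the fingers measure 115 mm over their backs; the gripper's body (75 mm by 178 mm) begins 61 mm behind the grasp point.
Start: joints at [1.104, 0.423, 1.63, -0, 1.089, -0.019], TCP at [270.582, 563.374, 302.675] pointing down, gripper open.
Joint ranges: [-3, 3], [-0.9, 2.11], [0.09, 2.58], [-1.31, 4.45], [0.11, 2.69], [-2.54, 2.54]. Speed limits (rad/s): [2.39, 2.39, 3.01, 3.14, 3.14, 3.14].

### API

Orientations are given as a unit quaternion [x, y, z, w].
In Python, from station import env, set_gripper, viewer, workorder gives the robot as it stands. Calls block until the motion is done:
- env.reach(position, orientation): joint-space move of the TCP to a pose.
- env.move_l(position, rot=None, rate=150, f_stop=None): straight line of the TCP; rot=None keeps the orientation; rate is the mean speed in mm/s. With f_stop (N) it stops when the force on the tool has changed by that much, and returns True; else False.
- env.move_joints(angles): joint-space move.
- set_gripper(opening): finger opening in mm; the grip force is fixed at half the most; returns when the fingers have stopped.
- env.hold(seconds).
- env.ik(position, orientation): joint angles nearest the present ones, or None.
- env.read_state(): the state.
- viewer.camera(name): name is "scene" or "top" or "wrist"; returns the picture (384x512x3 uint8, blue, green, red); there is no depth.
- viewer.camera_params(name): a dict with "fx", "fy", "cx", "cy" (pixels), "pose" (4x4, takes a point from camera to world coordinates); the wrist camera has in their place "tool_from_camera" (4x4, takes a point from camera to tool coordinates, whose origin is the TCP and whose axes are the flange's). Camera axes: x right, y up, looking along -z (the intrinsics and any distortion apply to the point x, -y, -z); pixel columns grow to the right and rows downward; lengths in mm; the calibration is good to about 2 mm. A picture is of the moment at which its call begins: read the wrist's pose just before it. camera_params takes no time and is no camera call.
A pose or a line that the arm cannot do raises env.IKError and nothing moves.
- workorder.sign_off(): hands the job in, once; it reports no verdict.
The state is a dict: "time_s": time; "qpos": joint angles; "dq": joint speeds; "tau": joint torques, N m; "tool_pos": TCP position; "orientation": TCP orientation; "force": force on the tool from outside, world axes, zero at the start; "wrist_torque": the same for the moment, N m; "width": finger opening in mm.
Only numpy, scipy, OpenCV 4.12 (cv2) and the standard library are available. Lean on these libraries where they do the work, as an engineer would, in place of code of your own. Each camera call takes 0.05 s, during which the arm holds its last target.

## Working session

There is one attempt and no reset: what is moved stays moved. The work goes in short steps, each a Python script; the robot and the scene stay as the last script left them, time stands still between calls to the robot, and variables do not carry over. Pictures are saved under pics/ and viewed, and the job is handed in when it is done.

```bash
ls; mkdir -p pics
python3 - <<'E'
from station import env, set_gripper, viewer, workorder
import cv2
for n in ("scene","top","wrist"):
    im=viewer.camera(n); cv2.imwrite(f"pics/{n}0.png",im)
    p=viewer.camera_params(n); print(n,{k:(v if not hasattr(v,'tolist') else v.tolist()) for k,v in p.items()})
s=env.read_state(); print(s)
E
```

```text
pics
scene {'fx': 371.2215670125903, 'fy': 371.2215670125903, 'cx': 260.04698626370896, 'cy': 194.0122931577518, 'pose': [[-0.4658092179401574, 0.6170861609251707, -0.6342132468473151, -103.1956077312335], [-0.8846740914857015, -0.3091067745246727, 0.3490053778910885, 512.9802129718965], [0.01932677769125662, 0.7236419500952026, 0.6899049236862173, 721.4934788907609], [0.0, 0.0, 0.0, 1.0]]}
top {'fx': 460.8337642930169, 'fy': 460.8337642930169, 'cx': 259.17556918307105, 'cy': 187.05641575136022, 'pose': [[-0.01721488513002661, 0.9831492826343164, -0.1819921311089831, 281.95791730972445], [-0.9997158844309246, -0.013923742503723063, 0.019346312599156697, 199.3375945823588], [0.016486301782214843, 0.18227346886016987, 0.9831096502441763, 1339.2945950254875], [0.0, 0.0, 0.0, 1.0]]}
wrist {'fx': 270.13683945647324, 'fy': 270.13683945647324, 'cx': 255.77799503603893, 'cy': 191.7659555941211, 'tool_from_camera': [[0.0005388608090708507, 0.9601030533543148, 0.27964591284112855, 74.7940869708291], [0.9999997696354643, -0.000401939585591808, -0.0005469676277110045, 0.8796030283246825], [-0.00041274452713158533, 0.2796461431600465, -0.960103048770112, -82.0760958557747], [0.0, 0.0, 0.0, 1.0]]}
{'time_s': 0.15, 'qpos': array([ 1.10399668e+00,  4.23658999e-01,  1.63051814e+00, -3.68891257e-05,
        1.08856742e+00, -1.90218122e-02]), 'dq': array([ 0.00026708, -0.00034814, -0.00301024,  0.0004934 , -0.00033444,
        0.00060268]), 'tau': array([ 2.35285438e-05, -5.44982600e+01, -2.73918539e+01,  6.43163128e-02,
        2.04830366e-02, -8.89523062e-05]), 'tool_pos': array([270.44622359, 563.08282107, 302.08269081]), 'orientation': array([ 2.22014760e-01,  9.75043135e-01, -5.62971260e-04, -1.22676117e-04]), 'force': array([ 0.34578071,  0.36748992, -0.09089855]), 'wrist_torque': array([-0.02468678,  0.00875687, -0.03019888]), 'width': 88.09443985492423}
```

View pics/scene0.png

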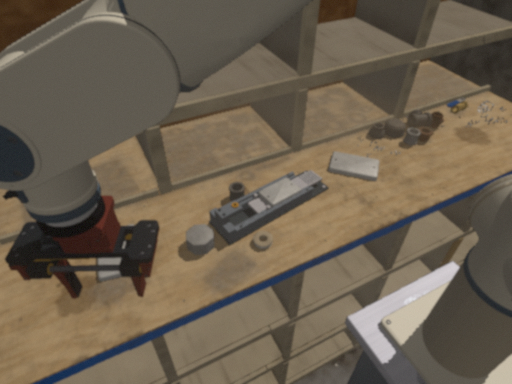

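View pics/top0.png

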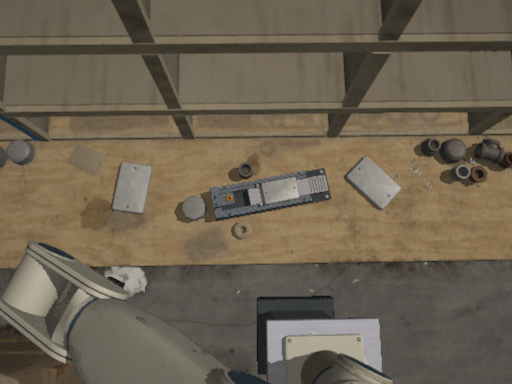

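View pics/wrist0.png

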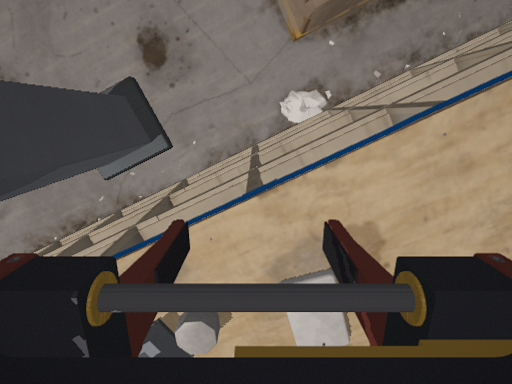

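Top view: the jig runs from (329,184), its open grooved end, to (212,203) at the end block. The covers in view are:
- (281,190), in the jig
- (132,188), larger and loose
- (373,183), larger and loose

By the description I choose the one in the jig. Next I'll take close crops.

Run:
```python
import cv2
a=cv2.imread("pics/top0.png")[155:250,170:345]; cv2.imwrite("pics/topc.png",cv2.resize(a,None,fx=4.5,fy=4.5,interpolation=cv2.INTER_CUBIC))
a=cv2.imread("pics/scene0.png")[150:260,180:340]; cv2.imwrite("pics/scenec.png",cv2.resize(a,None,fx=5,fy=5,interpolation=cv2.INTER_CUBIC))
```

```text
(no output)
```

View pics/topc.png

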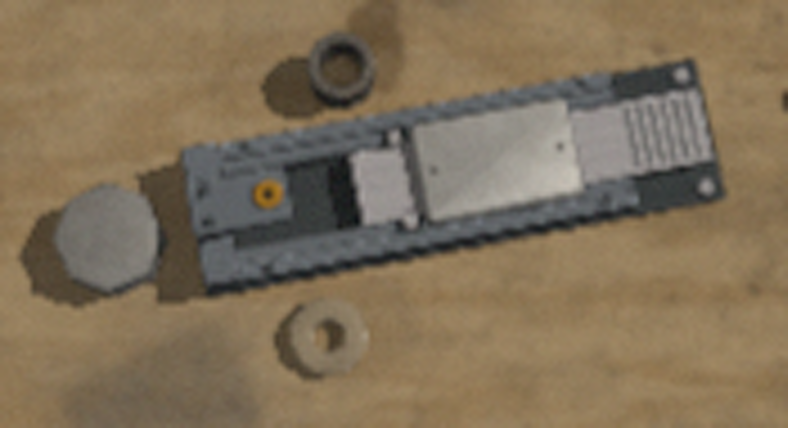

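View pics/scenec.png

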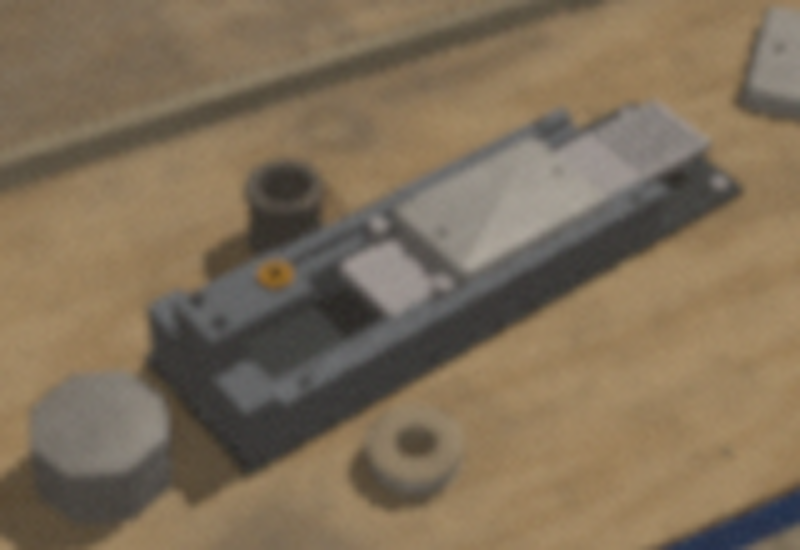

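The crops show the cover in the jig, with bare grooved strip behind it on the open end and teeth just ahead of it. I'll fit the jig pose from both views.

```bash
cat > h.py <<'E'
import numpy as np
def proj(P,par,pose):
    q=(np.linalg.inv(pose)@np.r_[P,1])[:3]
    return np.array([par["cx"]+par["fx"]*q[0]/-q[2], par["cy"]-par["fy"]*q[1]/-q[2]])
def jig2w(p,x):  # p = X,Y,yaw,Z
    c,s=np.cos(p[2]),np.sin(p[2]); return np.array([p[0]+c*x[0]-s*x[1],p[1]+s*x[0]+c*x[1],p[3]+x[2]])
E
cat > fit.py <<'E'
from station import viewer
from h import *
from scipy.optimize import least_squares
top={(-207,-48,6):(692,62),(-207,48,6):(723,196),(-200,-24,28):(704,94),(-200,24,28):(716,163),(0,-27,38):(395,137),(0,27,38):(411,219),(138,48,0):(208,293)}
sc={(-200,-24,28):(655,100),(-200,24,28):(710,147),(-207,48,6):(742,188),(138,48,0):(248,470),(30,24,28):(388,316),(30,-24,28):(343,265),(0,-27,38):(378,223),(0,27,38):(440,283)}
obs=[("top",k,(np.array(v)+.5)/4.5-.5+[170,155]) for k,v in top.items()]+[("scene",k,(np.array(v)+.5)/5-.5+[180,150]) for k,v in sc.items()]
C={n:viewer.camera_params(n) for n in("top","scene")}
def f(p,full=False): return np.concatenate([proj(jig2w(p,k),C[n],np.array(C[n]["pose"]))-uv for n,k,uv in obs])
for z in (0,1):
  g=(lambda p:f(np.r_[p[:3],0])) if not z else f
  r=least_squares(g,[500,200,1.6,0][:3+z],loss="soft_l1"); print(r.x,np.degrees(r.x[2])); print(np.round(g(r.x).reshape(-1,2),1).tolist())
p=r.x
# cover edges along jig x by ray plane z=40
def ray(n,uv,z):
    c=C[n];T=np.array(c["pose"]);d=T[:3,:3]@[(uv[0]-c["cx"])/c["fx"],-(uv[1]-c["cy"])/c["fy"],-1];return T[:3,3]+d*(z-T[2,3])/d[2]
for n,s,o,pts in(("top",4.5,[170,155],[(413,126),(424,222),(569,99),(583,187)]),("scene",5,[180,150],[(393,205),(467,275),(550,135),(612,186)])):
  for q in pts:
    w=ray(n,(np.array(q)+.5)/s-.5+o,40); c_,s_=np.cos(p[2]),np.sin(p[2]);d=w[:2]-p[:2]
    print(n,c_*d[0]+s_*d[1],-s_*d[0]+c_*d[1])
E
python3 fit.py
```

```text
[503.1598147  174.47724778   1.73467686] 99.3896626563711
[[1.0, -0.6], [0.9, 1.0], [-1.1, -1.1], [-0.4, -0.5], [-0.0, -0.3], [-0.2, -0.3], [-0.6, 0.6], [0.3, -0.1], [0.8, -0.7], [1.0, 0.4], [-0.9, 1.8], [0.6, 0.1], [-1.3, -0.3], [0.2, 0.1], [0.2, -0.2]]
[503.58296394 174.24265776   1.73440638  -0.84204352] 99.37416567495056
[[1.1, -0.7], [0.9, 0.9], [-1.1, -1.1], [-0.3, -0.5], [0.0, -0.4], [-0.1, -0.4], [-0.5, 0.4], [0.2, 0.1], [0.7, -0.6], [0.9, 0.6], [-0.9, 1.8], [0.6, 0.2], [-1.3, -0.2], [0.2, 0.2], [0.2, -0.1]]
top -12.141718364296489 -30.222991691278096
top -7.80762280610569 31.91381574857784
top -113.75090891677068 -29.895654155609623
top -111.42627795901234 27.75159508811607
scene -13.146160894668483 -31.966101327999805
scene -12.299966978437793 32.85982218856624
scene -118.99524771590643 -26.160709066865813
scene -118.89088253573141 26.030853518357407
```

```bash
cat > chk.py <<'E'
from station import viewer,env
from h import *
C={n:viewer.camera_params(n) for n in("top","scene")}
def ray(n,uv,z=None,x=None):
    c=C[n];T=np.array(c["pose"]);d=T[:3,:3]@[(uv[0]-c["cx"])/c["fx"],-(uv[1]-c["cy"])/c["fy"],-1]
    t=(z-T[2,3])/d[2] if z is not None else (x-T[0,3])/d[0]
    return np.round(T[:3,3]+d*t)
for uv in((300,138),(300,114),(300,106),(300,48)): print("top",uv,"z0",ray("top",uv,z=0),"z200",ray("top",uv,z=200),"z350",ray("top",uv,z=350))
for uv in((230,175),(300,150),(305,142),(330,80),(340,70)): print("scene",uv,"z0",ray("scene",uv,z=0),"x700",ray("scene",uv,x=700))
P=(503.4,174.4,1.7345,0)
from scipy.spatial.transform import Rotation as R
fx=np.array([np.cos(P[2]),np.sin(P[2]),0]); M=np.c_[fx,np.cross([0,0,-1],fx),[0,0,-1]]
q=R.from_matrix(M).as_quat(); print(q)
for x,z in((-170,260),(-130,90),(0,90),(0,200)):
    print(x,env.ik(jig2w(P,(x,0,z)),q))
E
python3 chk.py
```

```text
top (300, 138) z0 [679.  47.   0.] z200 [620.  70. 200.] z350 [575.  87. 350.]
top (300, 114) z0 [755.  45.   0.] z200 [684.  68. 200.] z350 [631.  85. 350.]
top (300, 106) z0 [780.  44.   0.] z200 [706.  67. 200.] z350 [650.  84. 350.]
top (300, 48) z0 [972.  37.   0.] z200 [869.  61. 200.] z350 [791.  80. 350.]
scene (230, 175) z0 [672. 190.  -0.] x700 [700. 178. -26.]
scene (300, 150) z0 [684. -63.   0.] x700 [700. -75. -14.]
scene (305, 142) z0 [ 714. -102.    0.] x700 [700. -91.  13.]
scene (330, 80) z0 [1041. -437.    0.] x700 [ 700. -153.  215.]
scene (340, 70) z0 [1099. -532.    0.] x700 [ 700. -185.  240.]
[0.64692601 0.76255278 0.         0.        ]
-170 [-9.84283619e-03  3.43461414e-01  1.87091794e+00 -4.44089210e-16
  9.27213303e-01 -1.73546509e-01]
-130 [ 6.51262904e-02  6.24258649e-01  1.94527285e+00 -4.44089210e-16
  5.72061152e-01 -9.85773828e-02]
0 [ 3.11164928e-01  6.29378532e-01  1.93166585e+00 -4.44089210e-16
  5.80548274e-01  1.47461255e-01]
0 [ 3.11164928e-01  4.36757288e-01  1.90336856e+00 -4.44089210e-16
  8.01466806e-01  1.47461255e-01]
```

```bash
cat >> h.py <<'E'
from scipy.spatial.transform import Rotation as R
P=np.array([503.4,174.4,1.7345,0])
def quat(yaw=P[2]):
    fx=np.array([np.cos(yaw),np.sin(yaw),0]); return R.from_matrix(np.c_[fx,np.cross([0,0,-1],fx),[0,0,-1]]).as_quat()
def wpose(s,par):
    T=np.eye(4);T[:3,:3]=R.from_quat(s["orientation"]).as_matrix();T[:3,3]=s["tool_pos"]; return T@np.array(par["tool_from_camera"])
E
python3 - <<'E'
from station import *
from station import env,set_gripper,viewer
from h import *
import cv2,json
env.reach(jig2w(P,(-145,0,270)),quat()); set_gripper(0)
def shot(n):
    s=env.read_state(); im=viewer.camera("wrist"); cv2.imwrite(f"pics/{n}.png",im)
    json.dump({k:np.array(s[k]).tolist() for k in("tool_pos","orientation","force","time_s","width")},open(f"pics/{n}.json","w")); print(s["time_s"],s["tool_pos"],s["width"],s["force"])
    cv2.imwrite(f"pics/{n}_b.png",cv2.resize(im,None,fx=1.56,fy=1.56,interpolation=cv2.INTER_CUBIC))
shot("w1")
env.move_l(jig2w(P,(-145,0,180)),rate=120); shot("w2")
E
```

```text
3.6167 [527.01229778  31.33252921 269.98900731] 0.3230921317275937 [-0.7945356  -0.22421744 -0.2059672 ]
4.5667 [527.44697641  31.35530964 180.4557304 ] 0.16990923594920276 [0.04613918 0.27119975 0.82312433]
```

View pics/w1_b.png

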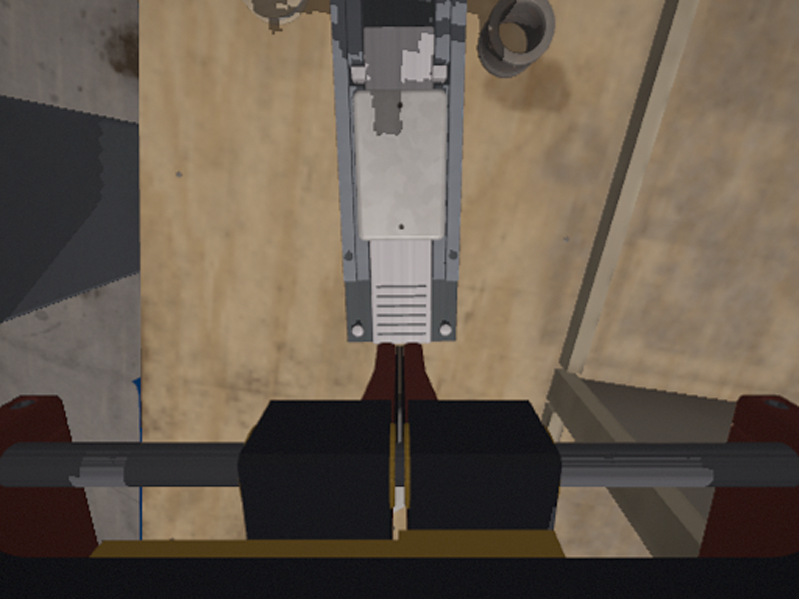

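View pics/w2_b.png

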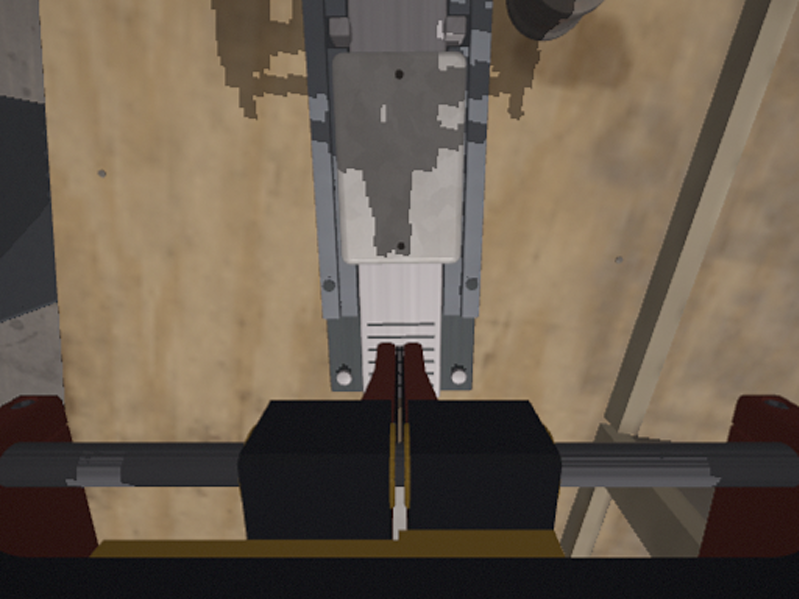

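Both wrist views show the closed fingers on the bar's centre line and the cover's rear edge at row ~240 (w1) and ~262 (w2). I'll refine the jig pose and rear edge from these two heights.

Run:
```python
from station import viewer
from h import *
import json
from scipy.optimize import least_squares
C=viewer.camera_params("wrist")
S={n:wpose({k:np.array(v) for k,v in json.load(open(f"pics/{n}.json")).items()},C) for n in("w1","w2")}
o={"w1":{(-200,24,28):(372,343),(-200,-24,28):(432,343),(-207,48,6):(347,341),(-207,-48,6):(457,341)},
"w2":{(-200,-24,28):(439,390),(-207,48,6):(331,391),(-207,-48,6):(474,389)}}
cv={"w1":[(358,240),(444,240),(355,91),(446,91)],"w2":[(341,262),(460,262),(333,53),(466,53)]}
u=lambda v:(np.array(v)+.5)/1.56-.5
f=lambda p:np.concatenate([proj(jig2w(p,k),C,S[n])-u(v) for n in o for k,v in o[n].items()])
r=least_squares(f,P,loss="soft_l1");print(r.x,np.round(f(r.x).reshape(-1,2),1).tolist())
g=lambda p:f(np.r_[p,0]); r3=least_squares(g,P[:3],loss="soft_l1");print(r3.x)
p=np.r_[r3.x,0]
# cover: rear x, front x, halfw, y, ztop
def k(c): return np.concatenate([proj(jig2w(p,q),C,S[n])-u(v) for n in cv for q,v in zip([(c[0],c[2]+c[3],c[4]),(c[0],c[2]-c[3],c[4]),(c[1],c[2]+c[3],c[4]),(c[1],c[2]-c[3],c[4])],cv[n])])
r2=least_squares(k,[-116,-12,0,33,40]);print("rear,front,y,halfw,ztop",r2.x,np.round(k(r2.x),1))
for n in("w1","w2"):
  print(n,json.load(open(f"pics/{n}.json"))["tool_pos"], )
```

```text
[5.04830597e+02 1.74738576e+02 1.74903433e+00 2.85561479e-01] [[0.6, -0.1], [-0.6, -0.6], [0.2, 0.1], [-0.3, -0.8], [1.0, 4.1], [-0.1, -0.2], [-0.7, -0.1]]
[504.86708498 174.61054018   1.74895434]
rear,front,y,halfw,ztop [-112.86519242  -12.96063954   -0.72164264   31.40073607   40.16680501] [ 0.8 -0.2  0.  -1.  -1.2  0.3  0.3 -0.6  1.2  0.9  0.  -0.1 -0.7  0.8
 -0.2 -0.5]
w1 [527.0122977811594, 31.332529214531448, 269.9890073071257]
w2 [527.4469764052571, 31.355309635115283, 180.45573039749723]
```

```bash
sed -i 's/^P=.*/P=np.array([504.2,174.5,1.743,0])/' h.py
cat >> h.py <<'E'
def w2jig(w):
    c,s=np.cos(P[2]),np.sin(P[2]);d=np.asarray(w)[:2]-P[:2]; return np.round([c*d[0]+s*d[1],-s*d[0]+c*d[1],w[2]-P[3]],1)
def shot(n):
    from station import env,viewer
    import cv2,json
    s=env.read_state(); im=viewer.camera("wrist"); cv2.imwrite(f"pics/{n}.png",im)
    json.dump({k:np.array(s[k]).tolist() for k in("tool_pos","orientation","force","time_s","width")},open(f"pics/{n}.json","w"))
    cv2.imwrite(f"pics/{n}_b.png",cv2.resize(im,None,fx=1.56,fy=1.56,interpolation=cv2.INTER_CUBIC))
def st(t=""):
    from station import env
    s=env.read_state(); print(t,round(s["time_s"],2),"jig",w2jig(s["tool_pos"]),"tip",round(s["tool_pos"][2]-env.tips_ahead,1),"F",np.round(s["force"],1),"w",round(s["width"],1))
E
python3 - <<'E'
from station import env
from h import *
t=env.tips_ahead; q=quat(); print(t)
env.move_l(jig2w(P,(-135,0,t+36)),rot=q,rate=100); st("above")
print(env.move_l(jig2w(P,(-135,0,t+11)),rate=25,f_stop=14)); st("pressed"); env.hold(.2); st(); shot("w3")
E
```

```text
80.0
above 5.42 jig [-135.    -0.3  116.3] tip 36.3 F [-0.3 -0.1  0.6] w 0.3
True
pressed 6.25 jig [-135.1   -0.4   94.3] tip 14.3 F [-1.  -0.8  7.6] w 0.4
 6.45 jig [-135.1   -0.3   94.3] tip 14.3 F [-1.4 -0.5  8.5] w 0.7
```

View pics/w3_b.png

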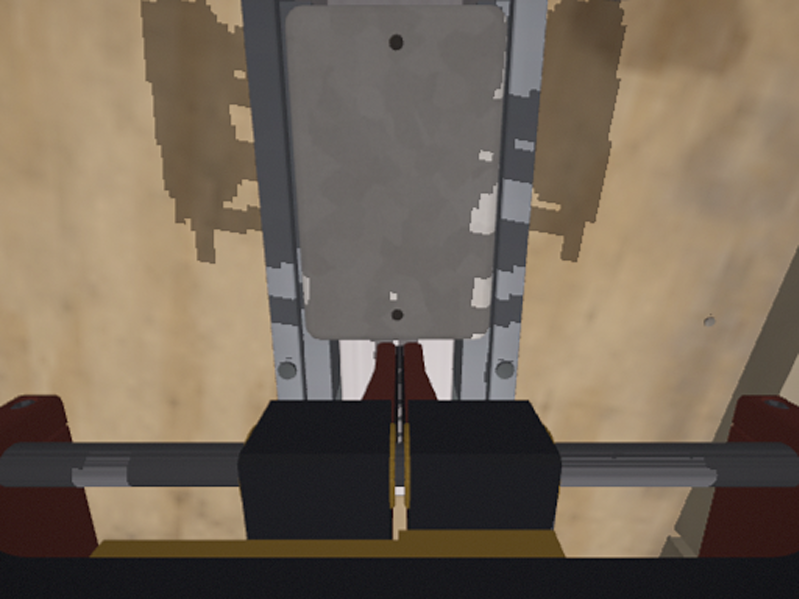

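The tips stopped at z 14.3 with about 8.5 N on them, so the bar is fully down and just behind the cover. I'll add a slight preload, then push.

Run:
```python
from station import env
from h import *
t=env.tips_ahead
env.move_l(jig2w(P,(-135,0,t+13.3)),rate=10); st("preload")
print(env.move_l(jig2w(P,(-85,0,t+13.3)),rate=40,f_stop=15)); st("push1"); shot("w4")
```

```text
preload 6.75 jig [-135.1   -0.3   94.2] tip 14.2 F [-3.1 -0.7 16.2] w 0.4
False
push1 8.15 jig [-86.   -1.7  94.3] tip 14.3 F [ 2.3 -7.4 11.9] w 0.2
```

View pics/w4_b.png

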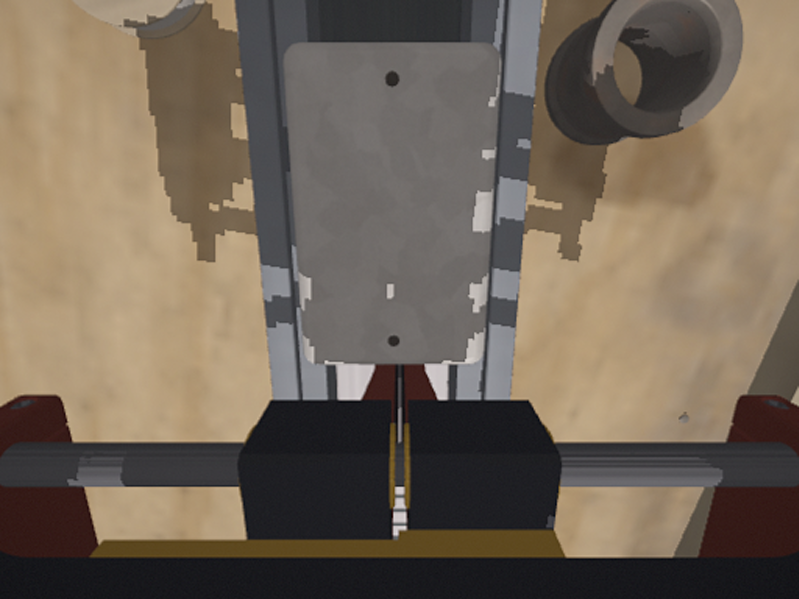

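The cover now sits against the fingers, with its rear edge at row ~363. It slides straight, and the bar stays down (tip 14.3). I'll continue to home.

Run:
```python
from station import env
from h import *
t=env.tips_ahead
for x in(-60,-35,-14):
    print(env.move_l(jig2w(P,(x,1,t+13.2)),rate=45,f_stop=18)); st(x)
shot("w5")
print(env.move_l(jig2w(P,(8,1,t+13.2)),rate=15,f_stop=14)); st("home?"); env.hold(.2); st(); shot("w6")
```

```text
False
-60 8.91 jig [-60.7  -0.8  94.3] tip 14.3 F [ 1.5 -5.2 13. ] w -0.0
False
-35 9.62 jig [-35.7  -0.6  94.2] tip 14.2 F [ 1.8 -6.3 13.2] w 0.4
False
-14 10.23 jig [-14.6  -0.5  94.2] tip 14.2 F [ 1.7 -4.6 12.6] w 0.4
True
home? 11.19 jig [-2.7 -0.5 94.4] tip 14.4 F [-0.1 -3.   6.4] w 0.4
 11.39 jig [-2.7 -0.5 94.4] tip 14.4 F [-0.  -3.6  7. ] w 0.4
```

View pics/w6_b.png

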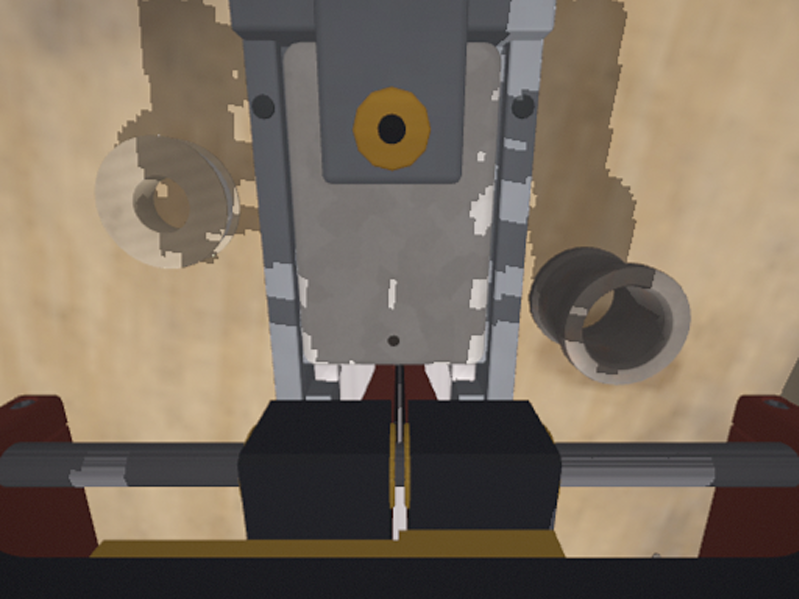

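The cover's front edge (row ~42) appears to meet the end block, and its rear edge is just past the teeth at (322,375) and (475,375). I'll push again, more firmly, to confirm it's seated.

```bash
python3 - <<'E'
from station import env
from h import *
t=env.tips_ahead
env.move_l(jig2w(P,(-2.7,0.5,t+13.2)),rate=10); st("re-preload")
print(env.move_l(jig2w(P,(6,0.5,t+13.2)),rate=10,f_stop=25)); st("home2"); env.hold(.2); st(); shot("w7")
E
python3 - <<'E'
import cv2
a=cv2.imread("pics/w7.png")[0:60,140:370]; cv2.imwrite("pics/w7c.png",cv2.resize(a,None,fx=3.4,fy=3.4,interpolation=cv2.INTER_CUBIC))
E
```

```text
re-preload 11.73 jig [-2.8 -0.3 94.2] tip 14.2 F [-1.5 -1.4 15. ] w 0.5
True
home2 12.18 jig [-2.5 -0.4 94.3] tip 14.3 F [ 0.2 -2.9  6.2] w 0.5
 12.38 jig [-2.6 -0.4 94.3] tip 14.3 F [ 1.1 -2.5  6.6] w 0.5
```

View pics/w7c.png

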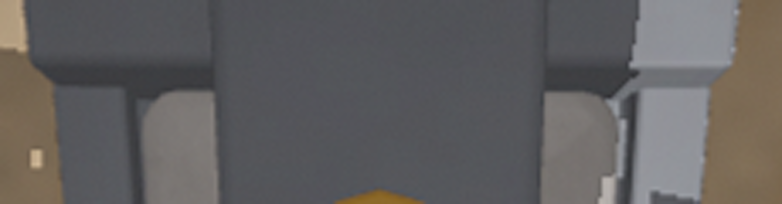

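View pics/w7_b.png

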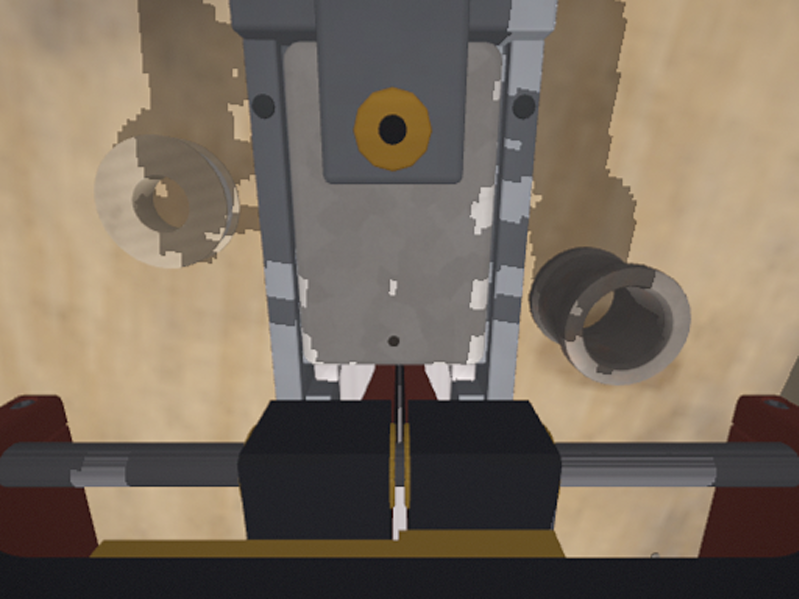

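A second, firmer push moved it only 0.2 mm, so it is home. I'll back off 2.5 mm with the bar still down, lift straight up, and inspect.

Run:
```python
from station import env,viewer
from h import *
import cv2
t=env.tips_ahead
env.move_l(jig2w(P,(-5,-.3,t+13.4)),rate=10); st("backoff")
env.move_l(jig2w(P,(-5,-.3,t+34)),rate=25); st("up")
env.move_l(jig2w(P,(-5,-.3,t+100)),rate=100)
env.move_l(jig2w(P,(-40,-.3,t+190)),rate=120); env.hold(.3); st("clear"); shot("w8")
for n in("top","scene"): cv2.imwrite(f"pics/{n}9.png",viewer.camera(n))
a=cv2.imread("pics/scene9.png")[150:260,180:340]; cv2.imwrite("pics/scene9c.png",cv2.resize(a,None,fx=5,fy=5,interpolation=cv2.INTER_CUBIC))
```

```text
backoff 12.88 jig [-3.8 -0.6 94.2] tip 14.2 F [-5.9  7.7 13.9] w 1.0
up 13.85 jig [-5.200e+00 -1.000e-01  1.137e+02] tip 33.7 F [0.2 0.5 0.7] w 0.4
clear 15.92 jig [-3.990e+01 -1.000e-01  2.695e+02] tip 189.5 F [ 0.3  0.3 -0.4] w 0.5
```

View pics/w8_b.png

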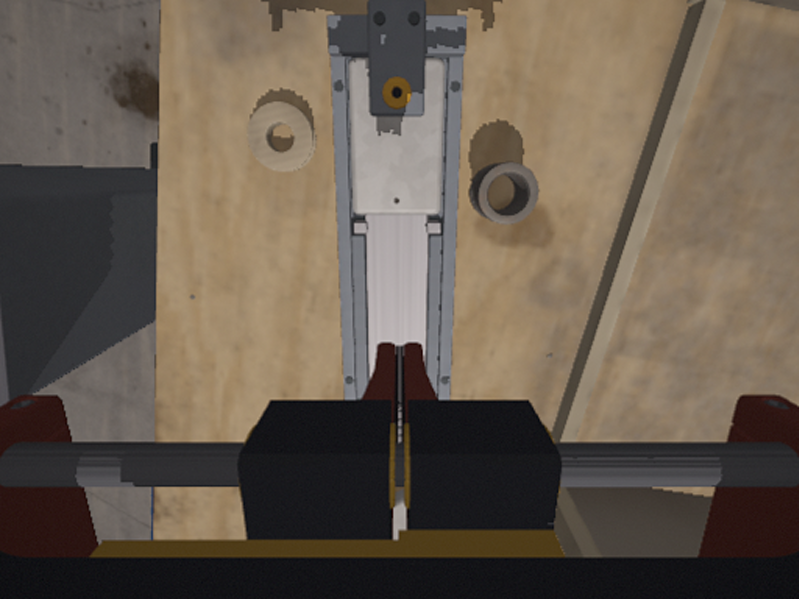

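View pics/scene9c.png

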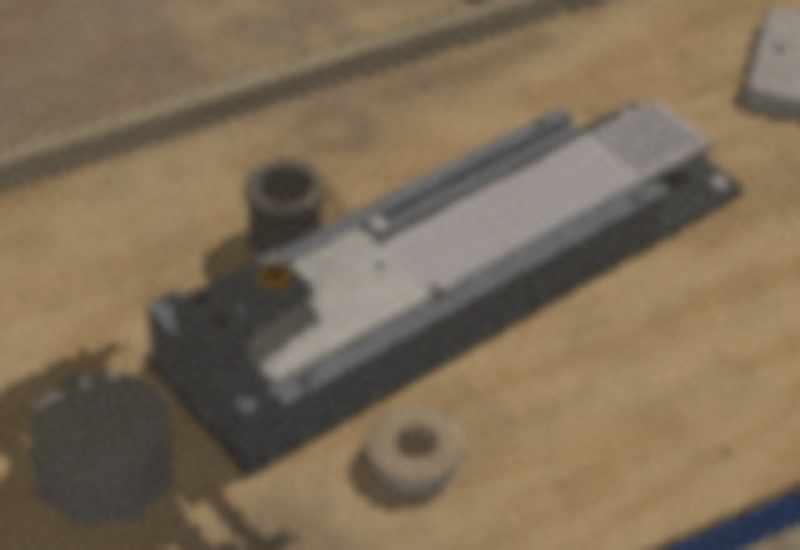

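Run:
```python
import cv2,json
a=cv2.imread("pics/w8.png")[5:160,205:305]; cv2.imwrite("pics/w8c.png",cv2.resize(a,None,fx=3.8,fy=3.8,interpolation=cv2.INTER_CUBIC))
from station import viewer
from h import *
C=viewer.camera_params("wrist");T=wpose({k:np.array(v) for k,v in json.load(open("pics/w8.json")).items()},C)
for q in((113,44,45),(113,25,40),(9,-33,40),(9,33,40),(4,27,38),(-4,27,38),(-4,27,24),(4,-27,38)): print(q,np.round(((proj(jig2w(P,q),C,T)+.5)*1.56-.5),1))
```

```text
(113, 44, 45) [327.4  50.8]
(113, 25, 40) [357.6  53.1]
(9, -33, 40) [440.8 214.5]
(9, 33, 40) [350.  214.2]
(4, 27, 38) [358.7 220.9]
(-4, 27, 38) [358.9 231.8]
(-4, 27, 24) [360.5 229.4]
(4, -27, 38) [432.2 221.1]
```

View pics/w8c.png

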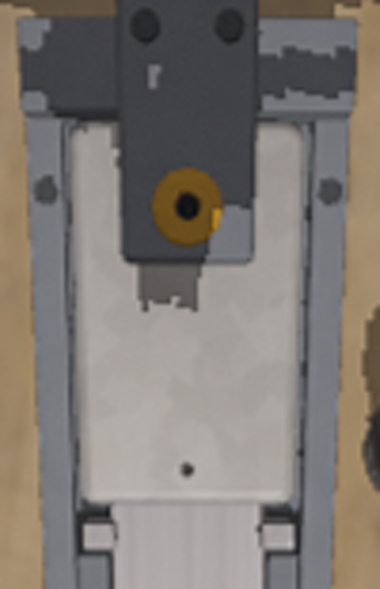

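Everything agrees with home: the rear edge is at row ~213 (214 predicted for +9 mm), the teeth are up about 5 mm behind it, and the front edge is at the block. I'm signing off.

```bash
python3 -c "
from station import workorder,env
print(workorder.sign_off(), env.read_state()['time_s'])"
```

```text
the job is handed in; nothing more can be done
the job is handed in; nothing more can be done
```

The cover is home against the end block, and the stop bar is back up behind it. I signed off after about 16 s of robot time.

- **Press and push:** I pressed the bar fully down with the closed fingertips just behind the cover (tip z about 14 mm, 7–16 N). I kept it down through the whole push. A second, firmer push moved the cover only 0.2 mm more. I then backed off about 1–2 mm with the bar still down and lifted straight up.
- **Last checks:**
  - The rear edge is at row ~213, against 214 predicted for jig x +9 mm.
  - The teeth are up about 5 mm behind the cover.
  - The bar end is back at its starting pixels in the scene view.
  - The cover lies flat, and the tape and coupling look unmoved. The octagon was in shadow in the last scene view but appears to be in its starting place.
- **Disagreements:**
  - The jig yaw differed by 0.8° between the fixed cameras and the wrist camera, so I used a value in between.
  - At home the fingers read jig x -2.6 mm against about -1 mm expected, and the end block appeared about 4 px off its predicted row. Both are within the 2 mm calibration error or slightly above it.

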